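# Free a jammed power module from the feeder track and load it into the test dock

## Task

The leading power module has jammed in the outlet throat of the feeder track: through the slot in the clear covers, nudge it back up the track until it lies free in the open window, then lift it out there and set it down flat on the grey mat. Let go, take it afresh in a way that suits the test dock, where only its two short ends can be reached, and lay it there between the white cheeks, fully down and flat on the metal plate, either way round. Set it down without dropping or banging it, leave the other modules lying in the track, and do not knock the other things on the bench about.

Things in the scene. Friction and masses are not known exactly. Their poses are not given: they have to be found in the camera images.
- module: the jammed power module, 0.25 kg (all sizes here and below in mm): bare metal base plate 74 long x 58 wide x 5 thick, on it, centred, a black housing 64 x 48 x 24 (top of the housing at 29, terminals to 31). Origin: centre of the underside; x along its length, z out of its top. At the start it lies lengthwise in the throat, centre 75 to 95 downhill of the feeder's origin; 5 to 12 N push it back up the track
- feeder: fixed vibratory feeder, switched off: an aluminium track on a blue drive. Origin: on the track's floor, centre line, middle of the open window, 115 above the bench; x uphill along the floor, y across, z square to the floor. The floor slopes 0.14 rad up towards +x, runs from x = -190 to +210 and is 60.4 wide between walls 3 thick. Nothing slides on it by itself
- window_mid (a point): the feeder's origin, with its axes: middle of the window, the open part of the track from x = -60 to +60 with no covers and walls only 6 above the floor. A module lies free to be lifted when its centre is between x = -23 and +23
- throat_end (a point): on the track's floor, centre line, at feeder x = -60, where the throat begins; it runs down to x = -186. Its walls are 34 high, with two clear cover strips on top (underside 34, top 37 above the floor) over the module's long edges, leaving a slot 40 wide along the middle (y = -20 to +20), open upwards
- track_stop (a point): on the track's floor, centre line, at feeder x = -186: inner face of the red stop plate, 20 high, that closes the outlet. From here up to the jammed module's lower end the track is empty for 52 or more: room for shut fingers
- retainer_nose (a point): in the throat wall at feeder x = -90, y = +26: a small sprung steel nose that presses the jammed module sideways on the other wall and holds it by friction; it lets go when the module's lower end has passed above x = -85
- next_module: second module, same kind, waiting in the track with its upper part under the upper covers (feeder x = +60 to +210, like the throat's); its centre starts 50 to 54 uphill of the feeder's origin. The freed module runs up against it and pushes it and the third a little uphill, which is normal; then there are only 10 between the housings
- third_module: third module, same kind, close behind the second, under the upper covers; centre 129 to 137 uphill of the feeder's origin at the start
- mat: grey silicone mat fixed on the bench, 180 (x) x 240 (y) x 4 thick; origin: centre of the underside, its top is 4 above that. Nothing else lies on it
- dock: fixed test dock: grey case 150 (x) x 140 (y) with a bare metal plate on top between two white cheeks. Origin: centre of the underside; x along the pocket, in which the module's length lies. The cheeks run from x = -35 to +35; their inner faces, at y = -31 and +31, rise 32 above the plate, then flare outward up to 42; beside a module's housing they leave only 7, too little for a finger
- dock_seat (a point): centre of the dock's pocket on top of the metal plate, 45 above the bench; axes as the dock's. Two black end stops 4 high above the plate, inner faces at x = -39.5 and +39.5, limit the module's length: fingers that hold the housing by its ends must stay 5 or more above the plate
- flux_jar: white plastic jar, 48 across, 88 tall, standing on the bench; leave alone. Origin: centre of its underside
- solder_spool: solder spool with blue flanges, 62 across, 51 tall, standing on the bench; leave alone. Origin: centre of its underside
- mouse: black computer mouse, 100 x 56 x 31; leave alone. Origin: centre of its underside
- multimeter: yellow hand-held multimeter, 90 wide, leaning back on its stand, 160 tall; leave alone. Origin: under its middle, on the bench
- screwdriver: screwdriver 170 long with a red handle, lying on the bench; leave alone. Origin: on its underside
- tweezers: dark steel tweezers 125 long, lying on the bench; leave alone. Origin: on the underside, near the middle
Things that resemble listed ones, but are neither listed nor needed, are in the scene too. Leave any red look-alike of the dock alone.

How it is judged:
By the outcome, as a careful person would: the job done as asked, in the order asked, and still so for the second after the job is handed in, with the robot touching nothing.
It also fails if it takes over 70 s, if anything falls off the work surface, if the arm or the gripper's body presses on something with over 40 N, if the wrist force passes 120 N, or if a joint passes its speed limit or range.

## Robot

A 7-joint arm with a two-finger parallel gripper is mounted at the origin on the work surface. World frame = base frame: x ahead of the robot, y to its left, z up, the work surface at z = 0. Lengths are in m, angles in rad, forces in N, time in s.
With the tool pointing down it reaches from about 0.425 to 0.925 m from the base axis. Payload 6.8 kg.
Tool frame: the origin (TCP) lies midway between the tips of the shut fingers; the grasp point (between the pads) lies 19 mm behind it (manip.hold_point_z is the distance from the TCP to the grasp point, in m); z points along the fingers, y is the direction in which the jaws open and shut (so a half turn about z gives the same grasp; the last joint's range is limited). The gripper opens to 88 mm and grips with 3 to 60 N. Pads are 20 mm wide; open, the fingers measure 115 mm over their backs; the gripper's body (75 mm by 178 mm) begins 61 mm behind the grasp point.
Start: joints at [1.163, 0.477, 0.022, 1.555, -0.011, 1.109, -0.083], TCP at [0.199, -0.645, 0.223] pointing down, gripper open.
Joint ranges: [-2.96, 2.96], [-0.34, 2.1], [-1.41, 1.46], [0.24, 2.44], [-1.37, 4.51], [0.17, 1.92], [-2.96, 2.96]. Speed limits (rad/s): [2.39, 2.39, 3.14, 3.14, 3.14, 3.14, 3.14].

## Interface

Orientations are given as a unit quaternion [x, y, z, w].
In Python, from workcell import sensors, cams, job, look_for, silhouettes, pinpoint, manip gives the robot as it stands. The module is installed in compiled form; this text tells all that it offers.
- The arm moves only by the shell command python3 -m creep 'ROWS' [FORCE]. ROWS is JSON, a list of rows, each a list of 5 numbers: the shift along the tool's x, y, z in m, then the turn about the tool's z in degrees, then the closure, from 0 (fully open) to 1 (shut). A call has 1 to 20 rows; each row shifts and turns the commanded pose from where the row before left it, along the tool's axes as they then stand; what a row does not reach is not made up. A row lasts 1/10 s, in which the tool goes at most 50 mm and 8.59 degrees, less where a joint would pass 70% of its speed; a pose out of reach is approached as far as the arm can. A call is refused whole if a number of a shift passes 0.05 or a number of a turn 8.59, either way. A call with a gripper value outside its range is refused whole. The fingers move at their own pace and stop on an object; FORCE is the grip in N (left out, the last holds). Time passes only in rows, so rows that do not move let the fingers close. It gives the time, the measured TCP pose, the force and the opening at its end, in the units of the state.
- sensors.get_obs(): the state, without advancing time (a new reading comes with each control period).
- cams.get_image(name): name is "scene" or "side" or "wrist"; returns a dict with "image" (400x640x3 uint8, red, green, blue), "intrinsics" (3x3 intrinsics, pixels), "R" (3x3) and "t" (3): a world point X has camera coordinates R X + t. Camera axes: x right, y down, z forward; pixel columns grow to the right and rows downward; lengths in m; the calibration is good to about 2 mm. A picture is of the moment at which its call begins. There is no depth.
- job.close_job(): hands the job in, once; it reports no verdict.
Trained networks look in the newest picture that a camera, given by its name, has taken for a name from the list of things; names that differ only in an ending like _2 or _b are one class to them, and where a whole thing is asked for, a point or a joint stands for the part that bears it (a point fixed in the world has none). Each returns a list of dicts, best first, with "confidence" (0 to 1); they miss things now and then, are a little off and sometimes report something else, mostly with a low value. They report only what shows in the picture. A call takes as long as a camera call. They do not tell look-alikes from the thing itself.
- look_for(camera, query): "uv" ([column, row] in pixels, amid what is visible of it).
- silhouettes(camera, query): "mask" (400x640 bool, what is visible of it) and "uv" ([column, row] in pixels, amid what is visible of it).
- pinpoint(camera, query): "uv" ([column, row] in pixels: a listed point, or the origin of a listed thing).
The state is a dict: "clock": time; "q": joint angles; "joint_velocities": joint speeds; "joint_torque": joint torques, N m; "eef_pos": TCP position; "tcp_rot": TCP orientation; "force": force on the tool from outside, world axes, zero at the start; "torque": the same for the moment, N m; "finger_gap": finger opening in m.
Only numpy, scipy, OpenCV 4.12 (cv2) and the standard library are available. Lean on these libraries where they do the work, as an engineer would, in place of code of your own. Each camera call takes 0.05 s, during which the arm holds its last target. There are 200 camera calls.

## Working session

There is one attempt and no reset: what is moved stays moved. The work goes in short steps, Python scripts to look and compute and a shell command to move; the robot and the scene stay as the last step left them, time stands still between calls to the robot, and variables do not carry over. Pictures are saved under pics/ and viewed, about 8 in all and at most 12, crops included, and the job is handed in when it is done.

```bash
mkdir -p pics; ls
cat > h.py <<'E'
import numpy as np, cv2
from workcell import sensors,cams,job,look_for,silhouettes,pinpoint,manip
from scipy.spatial.transform import Rotation as Ro
def proj(c,X):
    p=c["intrinsics"]@(c["R"]@np.array(X,float)+c["t"]); return p[:2]/p[2]
def tri(obs):
    A=[];b=[]
    for c,uv in obs:
        d=c["R"].T@np.linalg.inv(c["intrinsics"])@np.array([uv[0],uv[1],1.]); d/=np.linalg.norm(d)
        P=np.eye(3)-np.outer(d,d); o=-c["R"].T@c["t"]; A.append(P); b.append(P@o)
    A=np.array(A);b=np.array(b); X=np.linalg.solve(A.sum(0),b.sum(0))
    return X,[np.linalg.norm(proj(c,X)-uv) for c,uv in obs]
def onz(c,uv,z):
    d=c["R"].T@np.linalg.inv(c["intrinsics"])@np.array([uv[0],uv[1],1.]); o=-c["R"].T@c["t"]
    return o+d*(z-o[2])/d[2]
def save(c,n): cv2.imwrite("pics/"+n,c["image"][:,:,::-1])
E
python3 - <<'E'
from h import *
np.set_printoptions(precision=4,suppress=True)
o=sensors.get_obs(); print({k:np.round(v,3) for k,v in o.items()}, manip.hold_point_z)
C={n:cams.get_image(n) for n in("scene","side","wrist")}
for n,c in C.items(): save(c,n+"0.png"); print(n,-c["R"].T@c["t"],c["R"][2])
for q in ["window_mid","throat_end","track_stop","retainer_nose","module","mat","dock","dock_seat","flux_jar","solder_spool","mouse","multimeter"]:
    r={}
    for n in C:
        l=pinpoint(n,q); r[n]=l
        print(q,n,[(np.round(d["uv"],1).tolist(),round(d["confidence"],2)) for d in l[:4]])
    if r["scene"] and r["side"]: print("   ",*tri([(C[n],r[n][0]["uv"]) for n in("scene","side")]))
E
cd pics; python3 -c "
import cv2,numpy as np
a=cv2.imread('scene0.png');b=cv2.imread('side0.png')
cv2.imwrite('a.png',cv2.resize(np.vstack([a,b]),None,fx=.75,fy=.75) if 0 else np.vstack([a,b])[:, :])"
```

```text
pics
{'clock': np.float64(0.0), 'q': array([ 1.163,  0.478,  0.022,  1.556, -0.012,  1.109, -0.083]), 'joint_velocities': array([0.001, 0.   , 0.   , 0.001, 0.001, 0.001, 0.   ]), 'joint_torque': array([ -0.001, -58.286,   1.534, -27.261,  -0.054,   0.017,   0.   ]), 'eef_pos': array([ 0.199, -0.644,  0.222]), 'tcp_rot': array([ 0.989,  0.149, -0.   , -0.001]), 'force': array([ 0.043,  0.418, -0.818]), 'torque': array([-0.033,  0.009,  0.029]), 'finger_gap': np.float64(0.088)} 0.0187
scene [1.1126 0.4642 0.8919] [-0.5675 -0.4288 -0.7029]
side [-0.0868  1.0707  1.0256] [ 0.3913 -0.6914 -0.6073]
wrist [ 0.2636 -0.6243  0.3848] [-0.2367 -0.072  -0.9689]
window_mid scene [([378.9, 292.6], 0.86), ([402.1, 309.2], 0.28)]
window_mid side [([236.9, 232.1], 0.8)]
window_mid wrist []
    [0.6169 0.2702 0.0945] [np.float64(0.9935143308003463), np.float64(0.7165964795291194)]
throat_end scene [([361.1, 276.4], 0.86)]
throat_end side [([250.2, 219.4], 0.87), ([273.5, 208.2], 0.64), ([359.8, 167.7], 0.58)]
throat_end wrist []
    [0.6097 0.2163 0.1054] [np.float64(0.5361226944508554), np.float64(0
[... 1350 characters left out ...]
5, 223.5], 0.77)]
solder_spool side [([307.4, 155.5], 0.67)]
solder_spool wrist []
    [ 0.716  -0.308   0.0172] [np.float64(0.15035393442706244), np.float64(0.10397293403620213)]
mouse scene [([223.7, 252.7], 0.93), ([223.1, 182.3], 0.67), ([420.1, 246.9], 0.32)]
mouse side [([285.7, 180.4], 0.51), ([312.4, 284.9], 0.4)]
mouse wrist []
    [ 0.7076 -0.1382  0.0047] [np.float64(1.4725218119077992), np.float64(1.0279413300115203)]
multimeter scene [([253.1, 277.3], 0.9)]
multimeter side [([360.6, 169.6], 0.73), ([269.3, 195.8], 0.62), ([252.7, 217.5], 0.48), ([314.8, 283.5], 0.23)]
multimeter wrist []
    [ 0.5636 -0.2134 -0.0615] [np.float64(52.57099128250296), np.float64(40.96106513717147)]
```

View pics/scene0.png

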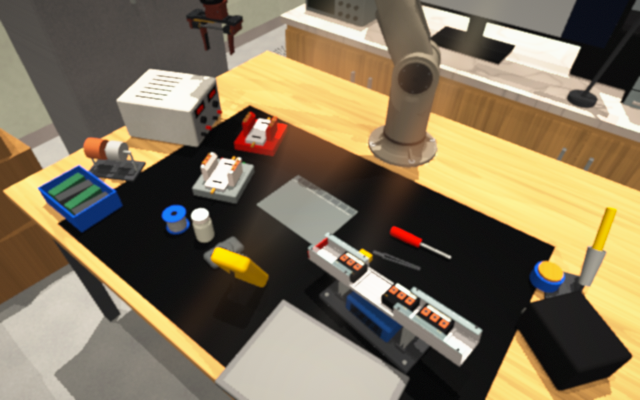

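View pics/side0.png

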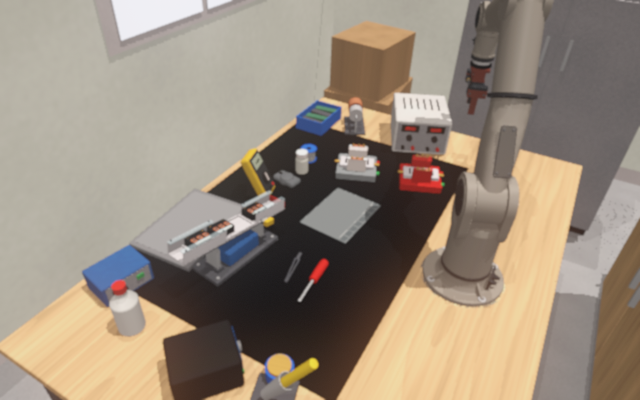

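Scene view: grey dock at (223,175), red look-alike at (262,132), mat at (307,208). The feeder's red stop is at (318,243), the jammed module at (350,263) and the other two at (400,295) and (435,318). The side view agrees. Next I'll bring the wrist camera over the dock, then the mat and feeder.

```bash
python3 -m creep '[[0,0,-0.045,0,0],[0,0,-0.045,0,0],[0.035,-0.018,0,0,0],[0.04,-0.02,0,0,0],[0.04,-0.02,0,0,0],[0.04,-0.021,0,0,0],[0.04,-0.021,0,0,0],[0.04,-0.021,0,0,0],[0.04,-0.021,0,0,0],[0.04,-0.021,0,0,0],[0.04,-0.021,0,0,0],[0.033,-0.021,0,0,0],[0,0,0,0,0],[0,0,0,0,0]]'
cat > look.py <<'E'
import sys; from h import *
np.set_printoptions(precision=4,suppress=True)
n=sys.argv[1]; c=cams.get_image("wrist"); save(c,n+".png"); np.savez("pics/"+n,**c)
o=sensors.get_obs(); r=Ro.from_quat(o["tcp_rot"]).as_matrix(); print(o["clock"],o["eef_pos"],"toolx",r[:,0],"force",o["force"],"gap",o["finger_gap"])
for q in sys.argv[2:]: print(q,[(np.round(d["uv"],1).tolist(),round(d["confidence"],2)) for d in pinpoint("wrist",q)[:4]])
E
python3 look.py w1 dock dock_seat mat
python3 -m creep '[[0.02,-0.035,0,0,0],[0.02,-0.04,0,0,0],[0,-0.04,0,0,0],[0,-0.02,0,0,0],[0,0,0,0,0],[0,0,0,0,0]]'
python3 look.py w2 dock dock_seat mat
```

```text
clock: 3.35
eef_pos: [0.51, -0.3337, 0.3126]
tcp_rot: [0.989, 0.15, -0.0, 0.0]
force: [-0.7, -0.4, 0.3]
finger_gap: 0.0877
3.4 [ 0.509  -0.3352  0.3126] toolx [ 0.9555  0.2948 -0.0007] force [-0.497  -0.8781  0.2301] gap 0.08771705626430917
dock [([319.1, 161.5], 0.98), ([314.8, 294.2], 0.6)]
dock_seat [([315.2, 310.2], 0.98), ([326.0, 160.5], 0.84)]
mat [([144.3, 152.3], 0.86)]
clock: 4.15
eef_pos: [0.5075, -0.1957, 0.313]
tcp_rot: [0.989, 0.148, 0.0, 0.001]
force: [-0.5, -1.0, -1.1]
finger_gap: 0.0878
4.2 [ 0.5076 -0.1962  0.3128] toolx [ 0.9563  0.2922 -0.    ] force [-0.5427 -0.6157 -1.0041] gap 0.08774441149825327
dock [([399.5, 182.7], 0.77), ([389.0, 312.1], 0.75)]
dock_seat [([393.5, 330.6], 0.81), ([415.2, 187.4], 0.74), ([374.4, 39.4], 0.31)]
mat [([233.3, 178.0], 0.94)]
```

```bash
cd pics; python3 -c "
import cv2,numpy as np
cv2.imwrite('w12.png',cv2.resize(np.vstack([cv2.imread('w1.png'),cv2.imread('w2.png')]),None,fx=.75,fy=.75))"
```

```text
(no output)
```

View pics/w12.png

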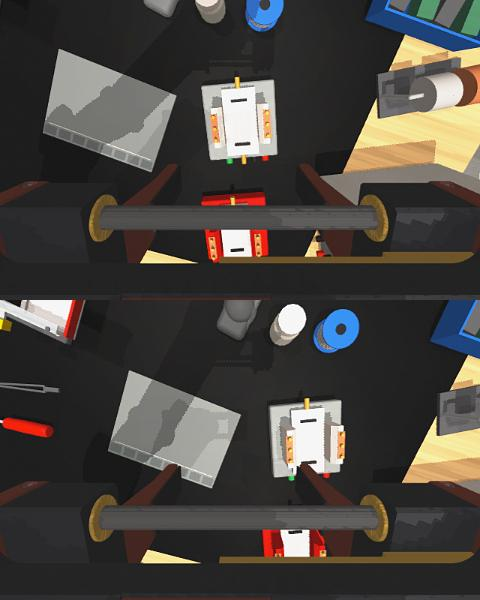

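```bash
cat > ld.py <<'E'
from h import *
def L(n): d=np.load("pics/"+n+".npz"); return {k:d[k] for k in d.files}
E
python3 - <<'E'
from ld import *
a,b=L("w1"),L("w2")
print("dock",tri([(a,(319.1,161.5)),(b,(415.2-15.7,182.7))]))
print("seat",tri([(a,(326,160.5)),(b,(415.2,187.4))]))
print("mat",tri([(a,(144.3,152.3)),(b,(233.3,178))]))
for n,c in(("a",a),("b",b)): print(-c["R"].T@c["t"])
im=a["image"][90:225,235:405,::-1]
cv2.imwrite("pics/dockcrop.png",cv2.resize(im,None,fx=4,fy=4,interpolation=cv2.INTER_CUBIC))
E
```

```text
dock (array([ 0.50920165, -0.33650011, -0.01060251]), [np.float64(0.9299096414741713), np.float64(0.911407632053187)])
seat (array([ 0.51856674, -0.3430206 ,  0.04369664]), [np.float64(0.618993784725339), np.float64(0.6052890170484769)])
mat (array([ 0.44597737, -0.07808001,  0.01763883]), [np.float64(0.10599451066500364), np.float64(0.1037151226164951)])
[ 0.57426577 -0.31318154  0.47557521]
[ 0.57180297 -0.17527147  0.47597136]
```

View pics/dockcrop.png

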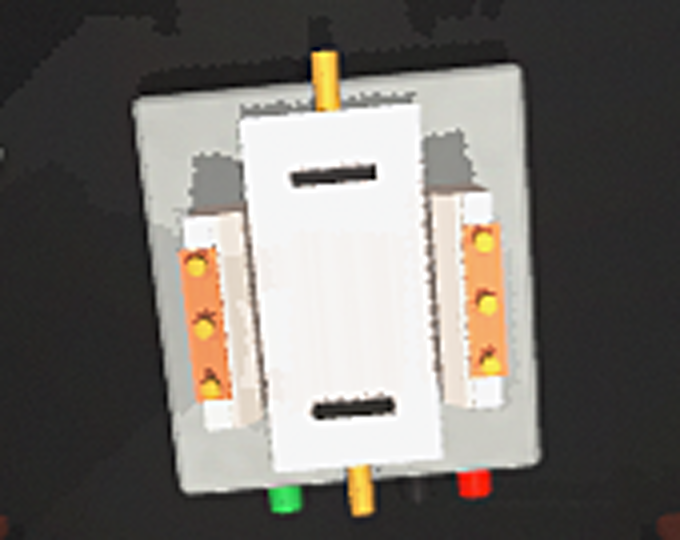

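The dock crop shows the bright plate between the white cheeks, with the black end-stop bars at image (318.5,133.8) and (323.3,191.8), so the pocket axis runs between those bars. On to the feeder.

```bash
python3 -m creep '[[0.025,-0.037,0,0,0],[0.025,-0.037,0,0,0],[0.025,-0.037,0,0,0],[0.025,-0.037,0,0,0],[0.025,-0.037,0,0,0],[0.025,-0.037,0,0,0],[0.025,-0.037,0,0,0],[0,0,0,-8.4,0],[0,0,0,-8.4,0],[0,0,0,-8.4,0],[0,0,0,-8.4,0],[0,0,0,-8.4,0],[0,0,0,-8.4,0],[0,0,0,-8.4,0],[0,0,0,-8.4,1],[0,0,0,0,1],[0,0,0,0,1]]'
python3 look.py w3 window_mid throat_end track_stop retainer_nose module
python3 -m creep '[[0.04,0.01,0,0,1],[0.04,0.01,0,0,1],[0,0,0,0,1],[0,0,0,0,1],[0,0,0,0,1]]'
python3 look.py w4 window_mid throat_end track_stop retainer_nose module
python3 - <<'E'
from ld import *
a=L("w1")
for uv in[(318.5,133.75),(323.25,191.75)]: print("stop",onz(a,uv,.049))
for p in[(240,120),(415,100),(440,455),(275,470)]: print("plate",onz(a,(p[0]/4+235,p[1]/4+90),.045))
cv2.imwrite('pics/w34.png',cv2.resize(np.vstack([L("w3")["image"],L("w4")["image"]])[:,:,::-1],None,fx=.75,fy=.75))
E
```

```text
clock: 6.05
eef_pos: [0.599, 0.1046, 0.3124]
tcp_rot: [0.743, 0.67, -0.0, -0.0]
force: [0.5, 0.6, -0.4]
finger_gap: 0.0677
6.1 [0.5989 0.1048 0.3124] toolx [ 0.1025  0.9947 -0.    ] force [-0.2135 -0.0536 -0.7168] gap 0.06320699127696083
window_mid [([328.8, 16.4], 0.82)]
throat_end [([327.4, 76.1], 0.77), ([151.2, 76.2], 0.25)]
track_stop [([323.2, 177.1], 0.72), ([327.5, 14.6], 0.24)]
retainer_nose [([298.5, 102.1], 0.94), ([318.2, 176.3], 0.18)]
module [([326.0, 98.2], 0.8)]
clock: 6.85
eef_pos: [0.6264, 0.1819, 0.3125]
tcp_rot: [0.741, 0.671, -0.0, 0.0]
force: [0.5, -0.1, -0.1]
finger_gap: 0.0031
6.9 [0.6265 0.1815 0.3126] toolx [ 0.1     0.995  -0.0011] force [ 0.4253 -0.036  -0.1763] gap 0.0011187099052541892
window_mid [([310.6, 89.3], 0.84)]
throat_end [([311.3, 143.6], 0.61), ([286.6, 166.5], 0.54)]
track_stop [([309.4, 234.8], 0.97)]
retainer_nose [([284.0, 170.5], 0.88)]
module [([306.4, 165.6], 0.6)]
stop [ 0.55261971 -0.32132569  0.049     ]
stop [ 0.47531989 -0.35272791  0.049     ]
plate [ 0.56061286 -0.28465646  0.045     ]
plate [ 0.58506414 -0.34054961  0.045     ]
plate [ 0.46647122 -0.38955798  0.045     ]
plate [ 0.44263513 -0.33261724  0.045     ]
```

View pics/w34.png

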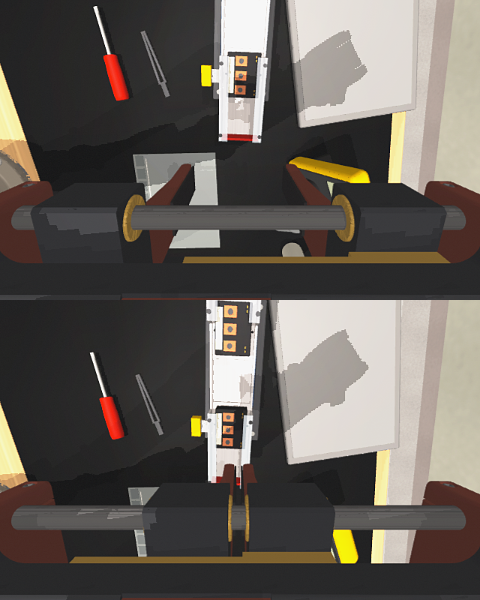

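Wrist views: the track runs up the image at columns ~290–355. In w4 (full-scale pixels) the jammed module is at (308,168), the next module at (310,40), the red stop at ~(310,240), and the retainer block with its yellow part at (262,168). I'll fit the feeder pose to all views.

```bash
cat > feed.py <<'E'
from ld import *
from scipy.optimize import least_squares
np.set_printoptions(precision=4,suppress=True)
a,b=L("w3"),L("w4"); S,D=cams.get_image("scene"),cams.get_image("side")
P={"w":(0,0,0),"t":(-.06,0,0),"s":(-.186,0,0),"n":(-.09,.026,.015)}
obs=[(a,"w",(328.8,16.4)),(a,"t",(327.4,76.1)),(a,"s",(323.2,177.1)),(b,"w",(310.6,89.3)),(b,"t",(311.3,143.6)),(b,"s",(309.4,234.8)),
(S,"w",(378.9,292.6)),(S,"t",(361.1,276.4)),(S,"s",(318.3,250.7)),(D,"w",(236.9,232.1)),(D,"t",(250.2,219.4)),(D,"s",(277.1,205.6))]
def T(p): 
    R=Ro.from_euler("z",p[3])*Ro.from_euler("y",-.14); return lambda X:p[:3]+R.apply(X)
def f(p): 
    t=T(p); return np.concatenate([(proj(c,t(np.array(P[k])))-uv)*(1 if c is a or c is b else 1) for c,k,uv in obs])
r=least_squares(f,[.61,.27,.115,1.47],loss="soft_l1"); p=r.x
print("feeder",p,np.degrees(p[3])); print(f(p).reshape(-1,2).round(1).tolist())
for k,X in P.items(): print(k,T(p)(np.array(X)))
for n,q in((("w","s"))[:0]): pass
print("tri",[tri([(a,u),(b,v)])[0] for u,v in(((328.8,16.4),(310.6,89.3)),((327.4,76.1),(311.3,143.6)),((323.2,177.1),(309.4,234.8)))])
np.save("feeder.npy",p)
im=b["image"].copy()
t=T(p)
for x in(-.186,-.06,0): 
  for y in(-.0302,.0302):
    cv2.circle(im,tuple(int(v*1) for v in proj(b,t(np.array([x,y,0.006 if x==0 else .037])))),2,(0,255,0),-1)
for y in(-.02,.02):
  cv2.line(im,*[tuple(int(v) for v in proj(b,t(np.array([x,y,.037])))) for x in(-.186,-.06)],(255,0,255),1)
cv2.imwrite("pics/fit.png",cv2.resize(im[0:260,230:400,::-1],None,fx=2.3,fy=2.3,interpolation=cv2.INTER_CUBIC))
E
python3 feed.py
```

```text
feeder [0.6281 0.2759 0.1114 1.4447] 82.7751779487563
[[-0.6, -0.4], [-1.1, -0.6], [-0.0, 1.0], [0.5, 3.8], [-1.1, 1.0], [-0.7, -0.4], [0.9, 1.5], [-2.7, 3.5], [-0.1, 2.6], [-4.1, -4.9], [-3.3, -0.2], [-3.0, -1.7]]
w [0.6281 0.2759 0.1114]
t [0.6206 0.217  0.103 ]
s [0.6049 0.0932 0.0854]
n [0.5908 0.1887 0.1137]
tri [array([0.6288, 0.2813, 0.0926]), array([0.622 , 0.2172, 0.0943]), array([0.6057, 0.0958, 0.0933])]
```

View pics/fit.png

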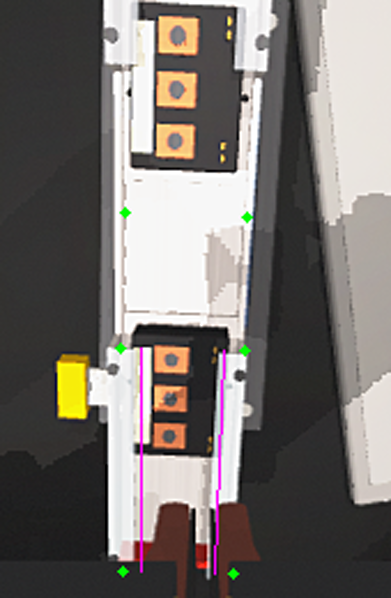

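```bash
cat > mod.py <<'E'
from ld import *
np.set_printoptions(precision=4,suppress=True)
p=np.load("feeder.npy"); p[2]=.115
R=Ro.from_euler("z",p[3])*Ro.from_euler("y",-.14)
def fe(c,uv,zf):   # pixel -> feeder coords on plane z_f
    o=R.inv().apply(-c["R"].T@c["t"]-p[:3]); d=R.inv().apply(c["R"].T@np.linalg.inv(c["intrinsics"])@np.array([uv[0],uv[1],1.]))
    return o+d*(zf-o[2])/d[2]
def fw(X): return p[:3]+R.apply(X)
E
python3 - <<'E'
from mod import *
a,b=L("w3"),L("w4")
print(fe(a,(326,98.2),0),fe(b,(306.4,165.6),0))
print("hous low/up edge",fe(b,(230+176/2.3,455/2.3),.029),fe(b,(230+180/2.3,345/2.3),.029))
print("slot edges row400",fe(b,(230+136/2.3,400/2.3),.037),fe(b,(230+216/2.3,400/2.3),.037))
print("walls row 215",fe(b,(230+124/2.3,215/2.3),.006),fe(b,(230+249/2.3,215/2.3),.006))
for n in("w3","w4"):
  pass
for x in(-.152,-.12): print(x,fw([x,0,0]))
E
```

```text
[-0.0854 -0.0003  0.    ] [-0.0863  0.0042  0.    ]
hous low/up edge [-0.1176  0.0025  0.029 ] [-0.0591  0.0013  0.029 ]
slot edges row400 [-0.0853  0.0223  0.037 ] [-0.0842 -0.0171  0.037 ]
walls row 215 [-0.001   0.0302  0.006 ] [ 0.0006 -0.0307  0.006 ]
-0.152 [0.6091 0.1266 0.0938]
-0.12 [0.6131 0.158  0.0983]
```

Run:
```python
from mod import *
a=L("w3"); im=a["image"].astype(int)
m=(im[:,:,0]>110)&(im[:,:,1]<70)&(im[:,:,2]<70); m[:150]=0;m[210:]=0;m[:,:270]=0;m[:,370:]=0
v,u=np.nonzero(m); print("red",u.min(),u.max(),v.min(),v.max())
for z in(.02,.0): print(fe(a,(u.min(),np.median(v)),z),fe(a,(u.max()+1,np.median(v)),z))
cv2.imwrite("pics/w3c.png",cv2.resize(a["image"][30:210,260:380,::-1],None,fx=3.3,fy=3.3,interpolation=cv2.INTER_CUBIC))
```

```text
red 304 336 179 187
[-0.1853  0.0242  0.02  ] [-0.1843 -0.0168  0.02  ]
[-0.1927  0.0251  0.    ] [-0.1916 -0.0183  0.    ]
```

View pics/w3c.png

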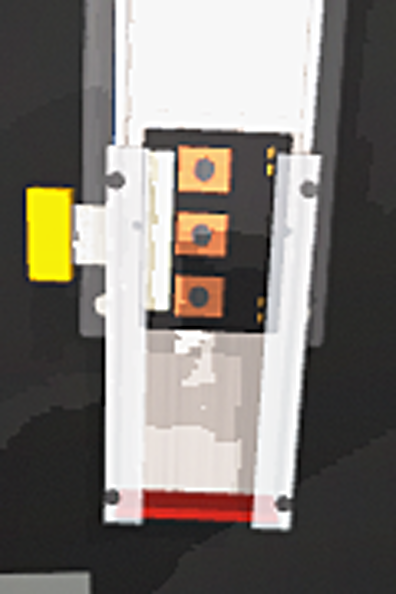

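The crop shows the slot between the covers running from the red stop (198,500 in the crop) up past the module, and the stop-plate edges give the centre line. Yaw is about 81.7°, a little under the fit. I'll descend to just above the slot and check.

```bash
python3 -m creep '[[-0.028,-0.006,0,2.6,1],[-0.029,-0.006,0,0,1],[0,0,0.04,0,1],[0,0,0.04,0,1],[0,0,0.04,0,1],[0,0,0.035,0,1],[0,0,0,0,1],[0,0,0,0,1],[0,0,0,0,1]]' 40
python3 look.py w5
python3 - <<'E'
from mod import *
p[3]=1.425; np.save("feeder.npy",p)
R=Ro.from_euler("z",p[3])*Ro.from_euler("y",-.14)
o=sensors.get_obs(); print("tcp in feeder",R.inv().apply(o["eef_pos"]-p[:3]))
c=L("w5"); cv2.imwrite("pics/w5b.png",cv2.resize(c["image"][:,150:500,::-1],None,fx=1.5,fy=1.5))
E
```

```text
clock: 8.15
eef_pos: [0.609, 0.1287, 0.1601]
tcp_rot: [0.756, 0.655, 0.002, 0.001]
force: [0.1, -0.3, -0.2]
finger_gap: 0.0001
8.2 [0.609  0.1286 0.1602] toolx [0.1432 0.9897 0.0015] force [ 0.9608 -0.2908 -0.6242] gap 0.0003091479465013989
tcp in feeder [-0.1407 -0.0026  0.0655]
```

View pics/w5b.png

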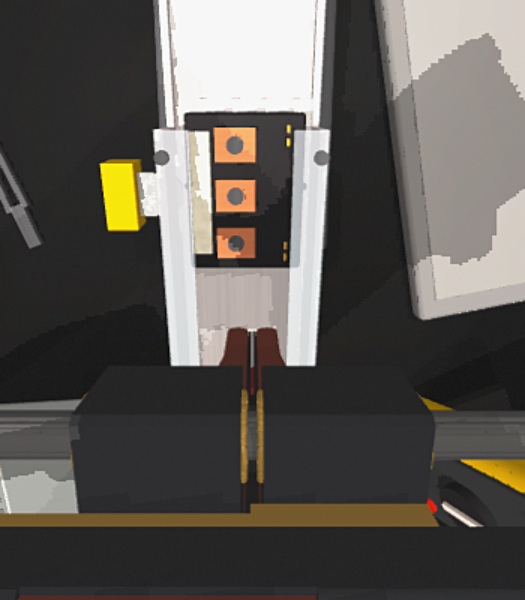

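Fingertips sit at column 251 and the slot centre at 243 (display px), so the slot is ~3.5 mm toward tool -y, which agrees with the fit. The module's lower edge is at row 266. Correct and go in.

```bash
python3 -m creep '[[0,-0.0035,0,0,1],[0,0,0,0,1],[0,0,0.02,0,1],[0,0,0.02,0,1],[0,0,0.018,0,1],[0,0,0,0,1],[0,0,0,0,1],[0,0,0,0,1]]'
python3 -m creep '[[0,0,0.002,0,1],[0,0,0,0,1],[0,0,0,0,1]]'
python3 -m creep '[[0,0,0.002,0,1],[0,0,0,0,1],[0,0,0,0,1]]'
```

```text
clock: 9.0
eef_pos: [0.6049, 0.1288, 0.101]
tcp_rot: [0.756, 0.655, 0.001, 0.0]
force: [0.9, 0.6, -0.5]
finger_gap: 0.0006
clock: 9.3
eef_pos: [0.6042, 0.1285, 0.098]
tcp_rot: [0.756, 0.655, 0.0, 0.0]
force: [0.4, 0.7, 0.8]
finger_gap: 0.0004
clock: 9.6
eef_pos: [0.6043, 0.1286, 0.0958]
tcp_rot: [0.756, 0.655, 0.0, 0.0]
force: [0.6, 0.3, 1.3]
finger_gap: 0.0006
```

```bash
python3 -m creep '[[0,0,-0.001,0,1],[0.005,0,-0.0007,0,1],[0.005,0,-0.0007,0,1],[0.005,0,-0.0007,0,1],[0.004,0,-0.0006,0,1],[0.004,0,-0.0006,0,1],[0.004,0,-0.0006,0,1]]'
python3 -m creep '[[0.004,0,-0.0006,0,1],[0.004,0,-0.0006,0,1],[0.004,0,-0.0006,0,1],[0.004,0,-0.0006,0,1],[0.004,0,-0.0006,0,1],[0.004,0,-0.0006,0,1],[0.004,0,-0.0006,0,1],[0.004,0,-0.0006,0,1],[0,0,0,0,1]]'
python3 look.py w6 module
```

```text
clock: 10.3
eef_pos: [0.607, 0.15, 0.0996]
tcp_rot: [0.757, 0.653, -0.004, 0.002]
force: [-2.9, -11.8, 2.6]
finger_gap: 0.0005
clock: 11.2
eef_pos: [0.6123, 0.1875, 0.1052]
tcp_rot: [0.756, 0.655, -0.0, -0.0]
force: [0.6, -1.3, -0.9]
finger_gap: 0.0003
11.25 [0.6123 0.1875 0.1052] toolx [0.1423 0.9898 0.0002] force [-0.5125 -1.0001 -1.1442] gap 0.0004326810206164496
module []
```

```bash
python3 -m creep '[[0.004,0,-0.0006,0,1],[0.004,0,-0.0006,0,1],[0.004,0,-0.0006,0,1],[0.004,0,-0.0006,0,1],[0.004,0,-0.0006,0,1],[0.004,0,-0.0006,0,1],[0.004,0,-0.0006,0,1],[0.004,0,-0.0006,0,1],[0.002,0,-0.0003,0,1],[0,0,0,0,1],[0,0,0,0,1]]'
python3 look.py w7 module
python3 - <<'E'
from mod import *
c=L("w7"); cv2.imwrite("pics/w7b.png",cv2.resize(c["image"][:,150:500,::-1],None,fx=1.5,fy=1.5))
E
```

```text
clock: 12.4
eef_pos: [0.6171, 0.219, 0.1101]
tcp_rot: [0.756, 0.654, -0.001, 0.001]
force: [-1.0, -6.0, -1.2]
finger_gap: 0.0003
12.45 [0.6172 0.219  0.1101] toolx [ 0.144   0.9896 -0.0026] force [-1.011  -5.0668 -0.6105] gap 0.0004761432310636369
module [([321.0, 154.6], 0.78)]
```

View pics/w7b.png

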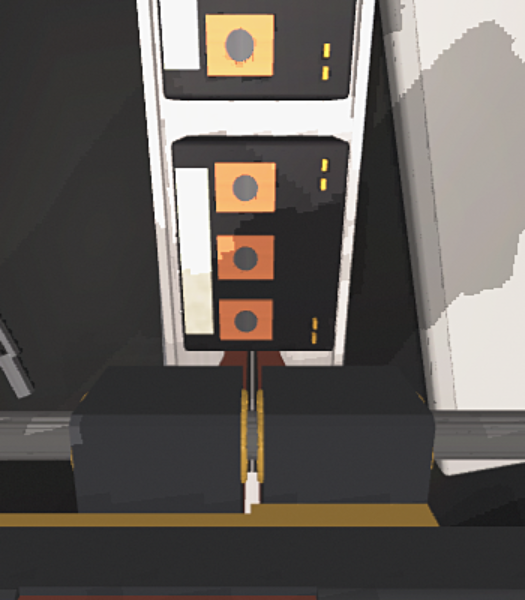

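Run:
```python
from mod import *
p[2]=.115
c=L("w7"); g=lambda u,v,z: fe(c,(150+u/1.5,v/1.5),z)
print("sides",g(174,180,.029),g(349,180,.029),g(183,330,.029),g(344,330,.029))
print("low/up edge",g(262,350,.029),g(262,143,.029)," next low",g(255,97,.029))
for X in([-.0105,0,.02],[-.0105,0,0]): print(fw(X))
o=sensors.get_obs(); print(R.inv().apply(o["eef_pos"]-p[:3]))
```

```text
sides [0.0125 0.0236 0.029 ] [ 0.0126 -0.0243  0.029 ] [-0.0336  0.0238  0.029 ] [-0.0335 -0.0266  0.029 ]
low/up edge [-0.0407 -0.001   0.029 ] [ 0.0222 -0.0004  0.029 ]  next low [0.0335 0.0015 0.029 ]
[0.6262 0.2629 0.1333]
[0.6266 0.2656 0.1135]
[-0.058   0.0026  0.0032]
```

```bash
python3 -m creep '[[-0.006,0,0.0008,0,1],[0,0,0,0,1],[0,0,-0.03,0,1],[0,0,-0.04,0,1],[0,0,-0.04,0,0],[0,0,0,0,0],[0.03,0,0,0,0],[0,0,0,0,0],[0,0,0,0,0],[0,0,0,0,0]]'
python3 look.py w8 module window_mid throat_end
```

```text
clock: 13.5
eef_pos: [0.6208, 0.2436, 0.2191]
tcp_rot: [0.756, 0.654, -0.0, 0.0]
force: [-0.2, -0.4, -0.2]
finger_gap: 0.0449
13.55 [0.6209 0.2433 0.2192] toolx [ 0.1439  0.9896 -0.0008] force [ 0.3153 -0.3665 -0.6892] gap 0.0483855535777026
module [([317.4, 166.6], 0.78), ([321.2, 218.3], 0.66)]
window_mid [([289.9, 245.6], 0.36)]
throat_end [([323.4, 219.0], 0.86)]
```

```bash
python3 -m creep '[[0.0207,0.0032,0,0,0],[0,0,0,0,0],[0,0,0,0,0],[0,0,0,0,0],[0,0,0.02,0,0],[0,0,0,0,0]]'
python3 look.py w9 module
python3 - <<'E'
from mod import *
c=L("w9"); cv2.imwrite("pics/w9b.png",c["image"][:,120:530,::-1])
E
```

```text
clock: 14.3
eef_pos: [0.6258, 0.2623, 0.1974]
tcp_rot: [0.756, 0.654, -0.002, -0.0]
force: [0.1, -0.7, -0.8]
finger_gap: 0.0881
14.35 [0.6263 0.2628 0.1985] toolx [ 0.1438  0.9896 -0.0021] force [-0.6313 -0.2563 -0.2898] gap 0.08784287594343454
module [([317.0, 192.1], 0.59)]
```

View pics/w9b.png

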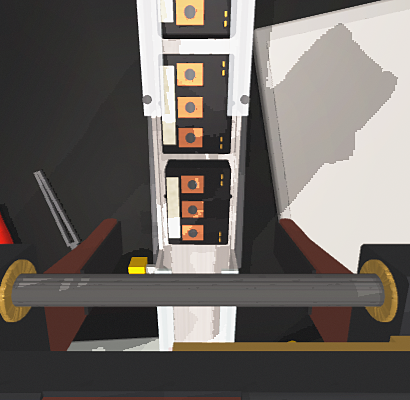

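View shows the open fingers at columns 120 and 280, straddling the free module at (198,205). The next module is at (195,105), still under the covers. Descend and grip.

```bash
python3 -m creep '[[0,0,0.03,0,0],[0,0,0.025,0,0],[0,0,0.015,0,0],[0,0,0.0045,0,0],[0,0,0,0,0],[0,0,0,0,0]]'
python3 -m creep '[[0,0,0,0,1],[0,0,0,0,1],[0,0,0,0,1],[0,0,0,0,1],[0,0,0,0,1],[0,0,0,0,1],[0,0,0,0,1],[0,0,0,0,1]]' 15
```

```text
clock: 15.0
eef_pos: [0.6277, 0.2649, 0.1266]
tcp_rot: [0.756, 0.655, 0.001, 0.0]
force: [-0.6, 0.4, -0.2]
finger_gap: 0.0878
clock: 15.8
eef_pos: [0.6259, 0.2645, 0.1251]
tcp_rot: [0.756, 0.655, -0.001, -0.0]
force: [-5.3, -0.0, 5.2]
finger_gap: 0.0482
```

```bash
python3 -m creep '[[-0.0008,0,-0.004,0,1],[-0.002,0,-0.008,0,1],[-0.002,0,-0.01,0,1],[-0.002,0,-0.012,0,1],[-0.003,0,-0.015,0,1],[0,0,0,0,1],[0,0,0,0,1]]'
python3 look.py w10 module
python3 - <<'E'
from mod import *
c=L("w10"); cv2.imwrite("pics/w10b.png",c["image"][:,120:530,::-1])
a,b=L("w1"),L("w2")
# mat outline: low-saturation grey region
for c,n in((a,"w1"),(b,"w2")):
    cv2
m=silhouettes("scene","mat"); print([(x["uv"],x["confidence"],x["mask"].sum()) for x in m])
S=cams.get_image("scene"); D=cams.get_image("side"); m2=silhouettes("side","mat")
for c,mm in((S,silhouettes("scene","mat")),(D,m2)):
    if mm:
        q=cv2.boxPoints(cv2.minAreaRect(np.argwhere(mm[0]["mask"])[:,::-1].astype(np.float32))); 
        k=max(cv2.findContours(mm[0]["mask"].astype(np.uint8),0,2)[0],key=cv2.contourArea); ap=cv2.approxPolyDP(k,6,True)[:,0]
        print([onz(c,x,.004)[:2].round(3).tolist() for x in ap])
E
```

```text
clock: 16.5
eef_pos: [0.626, 0.2545, 0.175]
tcp_rot: [0.756, 0.654, 0.001, 0.0]
force: [-1.0, 0.3, -3.1]
finger_gap: 0.0481
16.55 [0.6255 0.2545 0.1742] toolx [ 0.1431  0.9897 -0.0001] force [ 0.8221 -0.037  -2.6915] gap 0.04816050806519869
module [([314.9, 179.0], 0.22)]
[([301.5, 211.1], 0.59, np.int64(3308))]
[[0.344, -0.183], [0.521, -0.195], [0.532, 0.032], [0.364, 0.054]]
[[0.516, -0.193], [0.533, 0.043], [0.362, 0.054], [0.352, -0.175]]
```

View pics/w10b.png

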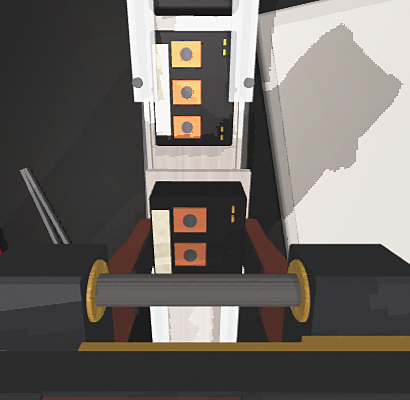

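The module is held (weight ~2.7 N) and the next one (190,90 in the crop) still lies in the track. The mat centre is about (0.44,-0.07). I'll set it down on the mat with yaw ≈22°, parallel to the dock pocket.

```bash
python3 -m creep '[[0,0,-0.03,0,1],[-0.015,-0.005,-0.025,0,1],[-0.03,-0.01,0,0,1],[-0.04,-0.012,0,0,1],[-0.042,-0.013,0,0,1],[-0.042,-0.013,0,0,1],[-0.042,-0.013,0,0,1],[-0.042,-0.013,0,0,1],[-0.04,-0.012,0,0,1],[-0.03,-0.008,0,0,1],[-0.015,-0.004,0,0,1],[0,0,0,8.5,1],[0,0,0,8.5,1],[0,0,0,8.5,1],[0,0,0,8.5,1],[0,0,0,8.5,1],[0,0,0,8.5,1],[0,0,0,8.5,1],[0,0,0,0,1],[0,0,0,0,1]]' 25
python3 look.py w11 module mat
```

```text
clock: 18.85
eef_pos: [0.4752, -0.065, 0.2292]
tcp_rot: [0.981, 0.195, 0.0, 0.0]
force: [0.1, 0.2, -2.8]
finger_gap: 0.0479
18.9 [ 0.4752 -0.065   0.2292] toolx [0.9238 0.3828 0.    ] force [ 0.0146  0.1045 -2.4075] gap 0.04800646386434815
module [([317.6, 227.5], 0.97)]
mat [([510.3, 217.4], 0.25)]
```

```bash
python3 -m creep '[[0,0,0.025,0,1],[0,0,0.045,0,1],[0,0,0.045,0,1],[0,0,0.04,0,1],[0,0,0.025,0,1],[0,0,0.013,0,1],[0,0,0.004,0,1],[0,0,0,0,1],[0,0,0,0,1]]' 10
python3 -m creep '[[0,0,0.002,0,1],[0,0,0.002,0,1],[0,0,0.002,0,1],[0,0,0.002,0,1],[0,0,0,0,1]]' 6
```

```text
clock: 19.9
eef_pos: [0.4765, -0.0652, 0.0334]
tcp_rot: [0.981, 0.193, 0.001, 0.0]
force: [-0.5, 0.5, -1.6]
finger_gap: 0.0482
clock: 20.4
eef_pos: [0.475, -0.0652, 0.0239]
tcp_rot: [0.981, 0.193, -0.0, -0.0]
force: [0.7, -0.0, -2.9]
finger_gap: 0.0482
```

```bash
python3 -m creep '[[0,0,0.001,0,1],[0,0,0.001,0,1],[0,0,0.001,0,1],[0,0,0.001,0,1],[0,0,0,0,1]]' 5
python3 -m creep '[[0,0,0.001,0,1],[0,0,0.001,0,1],[0,0,0,0,1]]'
python3 -m creep '[[0,0,0.001,0,1],[0,0,0.001,0,1],[0,0,0,0,1]]'
python3 look.py w12 module
```

```text
clock: 20.9
eef_pos: [0.4754, -0.0651, 0.0201]
tcp_rot: [0.981, 0.193, 0.0, -0.0]
force: [0.0, 0.1, -2.4]
finger_gap: 0.048
clock: 21.2
eef_pos: [0.4759, -0.065, 0.0183]
tcp_rot: [0.981, 0.193, 0.001, 0.0]
force: [1.3, 1.2, -1.1]
finger_gap: 0.0481
clock: 21.5
eef_pos: [0.4752, -0.0652, 0.0161]
tcp_rot: [0.981, 0.193, -0.0, 0.0]
force: [1.8, 1.0, -0.7]
finger_gap: 0.0478
21.55 [ 0.4751 -0.0653  0.016 ] toolx [ 0.9254  0.379  -0.0003] force [ 0.984  -0.4269 -1.2022] gap 0.04806680204005301
module [([319.2, 229.6], 0.84)]
```

```bash
python3 -m creep '[[0,0,0.001,0,1],[0,0,0.001,0,1],[0,0,0,0,1]]'
python3 -m creep '[[0,0,0.001,0,1],[0,0,0,0,1],[0,0,0,0,1]]'
python3 -m creep '[[0,0,0.001,0,1],[0,0,0,0,1],[0,0,0,0,1]]'
```

```text
clock: 21.9
eef_pos: [0.4753, -0.0652, 0.0145]
tcp_rot: [0.981, 0.193, 0.0, 0.0]
force: [0.0, 0.5, 3.5]
finger_gap: 0.0475
clock: 22.2
eef_pos: [0.4755, -0.0651, 0.0136]
tcp_rot: [0.981, 0.193, 0.0, 0.0]
force: [0.2, 1.6, 5.4]
finger_gap: 0.0481
clock: 22.5
eef_pos: [0.4755, -0.0651, 0.0126]
tcp_rot: [0.981, 0.193, 0.0, 0.0]
force: [-0.1, 1.0, 5.3]
finger_gap: 0.0476
```

```bash
python3 -m creep '[[0,0,0,0,0.35],[0,0,0,0,0.35],[0,0,0,0,0.2],[0,0,0,0,0],[0,0,0,0,0],[0,0,-0.02,0,0],[0,0,-0.04,0,0],[0,0,-0.045,0,0],[0,0,-0.045,0,0],[-0.03,0,0,0,0],[-0.03,0,0,0,0],[0,0,0,0,0],[0,0,0,0,0]]'
python3 look.py w13 module
python3 -m creep '[[-0.03,0.03,0,0,0],[0,0.03,-0.03,0,0],[0,0,0,0,0],[0,0,0,0,0]]'
python3 look.py w14 module
cat > fitm.py <<'E'
# fit module pose on plane z from the dark housing-top: silhouette corners
import sys; from ld import *
np.set_printoptions(precision=4,suppress=True)
z=float(sys.argv[1])
for n in sys.argv[2:]:
    c=L(n); im=c["image"]; 
    hsv=cv2.cvtColor(im,cv2.COLOR_RGB2HSV).astype(int)
    np.set_printoptions(precision=4,suppress=True)
    # orange terminals
    m=((hsv[:,:,0]>5)&(hsv[:,:,0]<20)&(hsv[:,:,1]>110)&(hsv[:,:,2]>140)).astype(np.uint8)
    k,lab,st,ce=cv2.connectedComponentsWithStats(m)
    for i in range(1,k):
        if st[i,4]>60: print(n,"term",ce[i].round(1),st[i].tolist(),onz(c,ce[i],z+.030)[:2])
E
python3 fitm.py .004 w13 w14
```

```text
clock: 23.8
eef_pos: [0.4195, -0.0882, 0.1623]
tcp_rot: [0.981, 0.193, 0.0, 0.0]
force: [-0.5, -0.5, -0.3]
finger_gap: 0.0878
23.85 [ 0.4203 -0.0878  0.1623] toolx [0.9254 0.379  0.0008] force [-0.5983 -0.8343  0.1424] gap 0.08819480020634184
module [([316.0, 124.5], 0.88)]
clock: 24.3
eef_pos: [0.4159, -0.1547, 0.1923]
tcp_rot: [0.981, 0.193, 0.001, 0.0]
force: [-0.9, 0.4, -0.9]
finger_gap: 0.088
24.35 [ 0.4152 -0.1539  0.1917] toolx [0.925  0.38   0.0001] force [-0.3417  0.2739 -0.0137] gap 0.08764055749740085
module [([264.7, 97.6], 0.69)]
w13 term [313.  102.1] [304, 95, 19, 16, 242] [ 0.4924 -0.0535]
w13 term [602.4 116.2] [599, 106, 8, 22, 79] [ 0.5833 -0.3094]
w13 term [313.8 123.1] [305, 118, 18, 14, 154] [ 0.4751 -0.0613]
w13 term [591.  184.8] [586, 180, 12, 12, 85] [ 0.5238 -0.3381]
w13 term [585.9 208.6] [581, 203, 12, 13, 81] [ 0.5011 -0.3477]
w13 term [580.  231.2] [573, 226, 15, 12, 72] [ 0.4783 -0.3563]
w13 term [132.5 290.2] [119, 260, 36, 62, 562] [0.2368 0.0547]
w13 term [500.4 274.2] [480, 260, 36, 37, 348] [ 0.4046 -0.3056]
w13 term [501.6 312.3] [486, 300, 31, 22, 219] [ 0.3643 -0.3311]
w13 term [482.5 344.7] [292, 336, 340, 15, 3243] [ 0.3192 -0.3329]
w14 term [253.1  73.9] [245, 67, 17, 15, 211] [ 0.4923 -0.0534]
w14 term [254.3  95.3] [246, 89, 17, 14, 189] [ 0.4736 -0.0613]
w14 term [255.3 115.5] [247, 109, 17, 14, 189] [ 0.4552 -0.0688]
w14 term [495.6 168.3] [486, 141, 21, 56, 515] [ 0.5012 -0.3268]
w14 term [597.9 168.5] [585, 141, 30, 56, 608] [ 0.5428 -0.429 ]
w14 term [504.4 269.1] [497, 261, 15, 18, 67] [ 0.4009 -0.3978]
w14 term [124.4 294.9] [119, 263, 17, 59, 232] [0.1982 0.0077]
w14 term [513.5 294.7] [508, 280, 10, 29, 81] [ 0.3756 -0.4256]
w14 term [507.5 314.3] [497, 307, 20, 15, 67] [ 0.3493 -0.4331]
w14 term [559.7 336.1] [511, 336, 101, 2, 108] [ 0.3469 -0.51  ]
```

```bash
python3 -m creep '[[-0.013,0.04,0,0,0],[-0.014,0.042,0,0,0],[-0.014,0.042,0,0,0],[-0.014,0.042,0,0,0],[-0.013,0.02,0,0,0],[0,0,0,0,0],[0,0,0,0,0],[0,0,0,0,0]]'
python3 look.py w15 dock_seat
python3 -m creep '[[0,0.04,0,0,0],[0,0.02,0,0,0],[0,0,0,0,0],[0,0,0,0,0],[0,0,0,0,0]]'
python3 look.py w16 dock_seat
python3 - <<'E'
from ld import *
a,b=L("w13"),L("w14")
for u,v in(((313,102.1),(253.1,73.9)),((313.8,123.1),(254.3,95.3))): print("term",tri([(a,u),(b,v)]))
P=[]
for n in("w15","w16"):
    c=L(n); im=c["image"].astype(int); u,v=proj(c,(.514,-.337,.045)); print(n,"pred",u,v)
    # stops: dark blobs inside bright plate
    for x in(-1,1):
        s=np.array([.514,-.337,.049])+x*.0415*np.array([.926,.378,0]); U,V=proj(c,s).astype(int); 
        w=im[V-14:V+14,U-22:U+22].max(2); k,lab,st,ce=cv2.connectedComponentsWithStats((w<90).astype(np.uint8))
        for i in range(1,k):
            if st[i,4]>30: print("  stop",x,(U,V),ce[i]+[U-22,V-14],st[i].tolist())
    print(c["intrinsics"][0,0])
E
```

```text
clock: 25.2
eef_pos: [0.4229, -0.3503, 0.1917]
tcp_rot: [0.981, 0.195, -0.0, -0.001]
force: [0.7, -0.6, -0.2]
finger_gap: 0.0877
25.25 [ 0.4229 -0.3505  0.1919] toolx [0.9242 0.3819 0.0001] force [ 0.6002 -0.0863 -0.7132] gap 0.08815767719050524
dock_seat [([307.9, 308.8], 0.96), ([344.1, 89.6], 0.67)]
clock: 25.8
eef_pos: [0.4451, -0.4065, 0.1921]
tcp_rot: [0.981, 0.194, -0.0, -0.0]
force: [-0.3, -0.1, -0.1]
finger_gap: 0.0878
25.85 [ 0.445  -0.4066  0.1922] toolx [0.9247 0.3806 0.    ] force [-0.0112 -0.1855  0.0255] gap 0.08783211394850707
dock_seat [([258.2, 310.1], 0.9)]
term (array([ 0.49237282, -0.05349918,  0.03461502]), [np.float64(0.03363733131807756), np.float64(0.03126133802023782)])
term (array([ 0.47435061, -0.06124257,  0.0339877 ]), [np.float64(0.8606425972746947), np.float64(0.7998075018428626)])
w15 pred 341.2285168317135 93.63802403993847
  stop -1 (np.int64(340), np.int64(137)) [339.2        137.23076923] [8, 12, 29, 5, 130]
  stop 1 (np.int64(342), np.int64(46)) [342.  46.] [7, 11, 31, 7, 217]
301.232178159557
w16 pred 279.34467681675864 92.68802719012197
  stop -1 (np.int64(280), np.int64(136)) [279.35772358 136.43902439] [7, 12, 30, 5, 123]
  stop 1 (np.int64(277), np.int64(45)) [276.64788732  45.08920188] [6, 11, 33, 7, 213]
301.232178159557
```

Run:
```python
from ld import *
a,b=L("w15"),L("w16")
A=tri([(a,(339.2,137.2)),(b,(279.36,136.44))]);B=tri([(a,(342,46)),(b,(276.65,45.09))])
print(A,B,(A[0]+B[0])/2,np.degrees(np.arctan2(*(B[0]-A[0])[[1,0]])),np.linalg.norm(B[0]-A[0]))
A=[onz(a,(339.2,137.2),.049),onz(b,(279.36,136.44),.049)];B=[onz(a,(342,46),.049),onz(b,(276.65,45.09),.049)]
for x,y in zip(A,B): print((x+y)/2,np.degrees(np.arctan2(*(y-x)[[1,0]])),np.linalg.norm(y-x))
```

```text
(array([ 0.47467554, -0.35185842,  0.0456327 ]), [np.float64(0.09743635453940651), np.float64(0.09737331374652007)]) (array([ 0.55227992, -0.32065883,  0.05025994]), [np.float64(0.023868488885179777), np.float64(0.023874712101880923)]) [ 0.51347773 -0.33625863  0.04794632] 21.90179826604901 0.08376912334731207
[ 0.5137278  -0.33607976  0.049     ] 21.679417693520943 0.08361214069548409
[ 0.51369423 -0.33631231  0.049     ] 22.299151128286066 0.08377024695732033
```

```bash
python3 -m creep '[[0.01,-0.019,0,0,0],[0.02,-0.038,0,0,0],[0.02,-0.039,0,0,0],[0.02,-0.039,0,0,0],[0.02,-0.039,0,0,0],[0.02,-0.039,0,0,0],[0.02,-0.039,0,0,0],[0.018,-0.033,0,0,0],[0.01,-0.019,0,0,0],[0,0,0,-8.5,0],[0,0,0,-8.5,0],[0,0,0,-8.5,0],[0,0,0,-8.5,0],[0,0,0,-8.5,0],[0,0,0,-8.5,0],[0,0,0,-8.5,0],[0,0,0,-8.5,0],[0,0,0,-8.5,0],[0,0,0,-8.5,0]]'
python3 -m creep '[[0,0,0,-5,0],[0,0,0,0,0],[0,0,0,0,0],[0,0,0,0,0]]'
python3 look.py w17 module; python3 fitm.py .004 w17
python3 - <<'E'
from h import *
o=sensors.get_obs(); r=Ro.from_quat(o["tcp_rot"]).as_matrix(); print(np.degrees(np.arctan2(r[1,0],r[0,0])),o["q"].round(2), r.T@(np.array([.4755,-.0651,.015])-o["eef_pos"]))
E
```

```text
clock: 27.8
eef_pos: [0.4755, -0.0666, 0.1923]
tcp_rot: [0.59, 0.807, -0.0, 0.0]
force: [-0.4, -0.5, -0.5]
finger_gap: 0.0879
clock: 28.2
eef_pos: [0.4759, -0.0669, 0.1923]
tcp_rot: [0.558, 0.83, -0.0, 0.0]
force: [-1.1, -0.2, -0.1]
finger_gap: 0.0879
28.25 [ 0.4759 -0.0669  0.1923] toolx [-0.378   0.9258 -0.0003] force [0.6332 0.4463 1.1592] gap 0.08766328282194553
module [([318.1, 174.8], 0.9), ([291.3, 171.6], 0.53)]
w17 term [28.6 10.2] [12, 0, 30, 31, 353] [ 0.1579 -0.0173]
w17 term [298.8 175.4] [293, 168, 13, 16, 147] [ 0.4548 -0.0691]
w17 term [318.  174.8] [312, 168, 12, 15, 129] [ 0.4738 -0.0607]
w17 term [336.1 175.3] [330, 168, 13, 15, 150] [ 0.4922 -0.0538]
w17 term [511.2 293.6] [502, 263, 16, 59, 181] [ 0.7433 -0.1071]
w17 term [122.4 294.1] [119, 274, 10, 41, 139] [ 0.311  -0.2847]
112.22238349759496 [ 0.57  0.25 -0.64  2.01  0.19  0.94  0.22] [0.00191037 0.00030505 0.17722309]
```

```bash
python3 -m creep '[[0.002,0,0.03,0,0],[0,0,0.04,0,0],[0,0,0.04,0,0],[0,0,0.035,0,0],[0,0,0.02,0,0],[0,0,0.01,0,0],[0,0,0.0045,0,0],[0,0,0,0,0],[0,0,0,0,0],[0,0,0,0,0]]'
python3 -m creep '[[0,0,0,0,1],[0,0,0,0,1],[0,0,0,0,1],[0,0,0,0,1],[0,0,0,0,1],[0,0,0,0,1],[0,0,0,0,1]]' 20
```

```text
clock: 29.3
eef_pos: [0.4761, -0.0653, 0.0137]
tcp_rot: [0.557, 0.83, 0.0, 0.001]
force: [1.2, 0.2, -0.3]
finger_gap: 0.088
clock: 30.0
eef_pos: [0.4753, -0.0653, 0.0128]
tcp_rot: [0.557, 0.83, -0.0, 0.0]
force: [-2.0, -0.2, 5.5]
finger_gap: 0.0637
```

```bash
python3 -m creep '[[0,0,-0.01,0,1],[0,0,-0.03,0,1],[0,0,-0.045,0,1],[0,0,-0.045,0,1],[0,0,-0.03,0,1],[-0.015,-0.004,-0.01,0,1],[-0.03,-0.008,0,0,1],[-0.04,-0.01,0,0,1],[-0.04,-0.01,0,0,1],[-0.04,-0.01,0,0,1],[-0.04,-0.01,0,0,1],[-0.035,-0.009,0,0,1],[-0.02,-0.005,0,0,1],[-0.0054,-0.001,0,0.2,1],[0,0,0,0,1],[0,0,0,0,1],[0,0,0,0,1]]' 30
python3 look.py w18 module dock_seat; python3 fitm.py .17 w18
python3 - <<'E'
from h import *
o=sensors.get_obs(); r=Ro.from_quat(o["tcp_rot"]).as_matrix(); print(np.degrees(np.arctan2(r[1,0],r[0,0])),o["force"], r.T@(np.array([.5137,-.3363,.054])-o["eef_pos"]))
E
```

```text
clock: 31.7
eef_pos: [0.5141, -0.3341, 0.1828]
tcp_rot: [0.558, 0.83, 0.0, -0.0]
force: [0.0, 0.6, -3.0]
finger_gap: 0.0636
31.75 [ 0.5141 -0.3344  0.1829] toolx [-0.378   0.9258  0.0004] force [ 0.4199  0.247  -3.0794] gap 0.06382273741106051
module [([317.2, 232.3], 0.86)]
dock_seat [([318.9, 185.0], 0.96), ([78.3, 155.5], 0.66)]
w18 term [ 27.3 108.1] [0, 101, 58, 15, 634] [ 0.3621 -0.3193]
w18 term [316.1 145.6] [287, 139, 59, 15, 726] [ 0.4934 -0.2843]
w18 term [389.5 185. ] [380, 182, 19, 8, 108] [ 0.5344 -0.2885]
w18 term [ 48.6 211.8] [20, 206, 58, 14, 547] [ 0.3802 -0.3666]
w18 term [277.8 245. ] [265, 231, 26, 30, 599] [ 0.4943 -0.3395]
w18 term [317.5 245.2] [305, 230, 26, 31, 616] [ 0.5135 -0.3318]
w18 term [357.2 245. ] [345, 230, 26, 31, 603] [ 0.5326 -0.3239]
w18 term [174.4 288.4] [171, 274, 9, 29, 84] [ 0.4511 -0.3847]
w18 term [461.1 294.4] [458, 276, 7, 35, 95] [ 0.5969 -0.3289]
w18 term [228.8 346.8] [222, 342, 16, 9, 100] [ 0.4902 -0.4093]
112.16524664713887 [ 0.21426482  0.28274069 -3.39976014] [-0.00098858 -0.00074928  0.12888972]
```

```bash
python3 -m creep '[[-0.001,-0.0007,0,0.2,1],[0,0,0.03,0,1],[0,0,0.03,0,1],[0,0,0.015,0,1],[0,0,0.005,0,1],[0,0,0,0,1],[0,0,0,0,1],[0,0,0,0,1]]' 30
python3 - <<'E'
from h import *
o=sensors.get_obs(); r=Ro.from_quat(o["tcp_rot"]).as_matrix(); print(np.degrees(np.arctan2(r[1,0],r[0,0])),o["force"], r.T@(np.array([.5137,-.3363,.054])-o["eef_pos"]))
E
python3 -m creep '[[0,0,0.005,0,1],[0,0,0.005,0,1],[0,0,0.005,0,1],[0,0,0.005,0,1],[0,0,0,0,1]]'
```

```text
clock: 32.65
eef_pos: [0.5145, -0.3378, 0.1041]
tcp_rot: [0.56, 0.828, 0.0, 0.001]
force: [-0.1, 0.8, -3.1]
finger_gap: 0.0637
111.8719500846615 [-0.10565144  0.76766897 -3.06944953] [ 0.00175877 -0.00024695  0.05006853]
clock: 33.15
eef_pos: [0.5129, -0.337, 0.0816]
tcp_rot: [0.56, 0.828, -0.0, -0.001]
force: [-0.1, -0.7, -2.6]
finger_gap: 0.0638
```

```bash
python3 -m creep '[[0,0,0.005,0,1],[0,0,0.005,0,1],[0,0,0.005,0,1],[0,0,0.004,0,1],[0,0,0,0,1],[0,0,0,0,1]]'
python3 -m creep '[[0,0,0.002,0,1],[0,0,0.002,0,1],[0,0,0.001,0,1],[0,0,0,0,1],[0,0,0,0,1]]'
python3 -m creep '[[0,0,0.001,0,1],[0,0,0.001,0,1],[0,0,0,0,1],[0,0,0,0,1]]'
```

```text
clock: 33.75
eef_pos: [0.5136, -0.3373, 0.0636]
tcp_rot: [0.56, 0.828, 0.0, -0.0]
force: [-0.6, -0.8, -2.1]
finger_gap: 0.0635
clock: 34.25
eef_pos: [0.5136, -0.3374, 0.0587]
tcp_rot: [0.56, 0.828, 0.0, 0.0]
force: [0.2, 0.1, -1.8]
finger_gap: 0.0637
clock: 34.65
eef_pos: [0.5136, -0.3373, 0.0566]
tcp_rot: [0.56, 0.828, 0.0, -0.0]
force: [0.6, -0.3, -2.4]
finger_gap: 0.0638
```

Already below the cheek tops with no side force. Next, feel for the plate, with a lighter grip.

```bash
python3 -m creep '[[0,0,0.001,0,1],[0,0,0.001,0,1],[0,0,0,0,1],[0,0,0,0,1]]' 12
python3 -m creep '[[0,0,0.001,0,1],[0,0,0,0,1],[0,0,0,0,1]]'
python3 -m creep '[[0,0,0.001,0,1],[0,0,0,0,1],[0,0,0,0,1]]'
```

```text
clock: 35.05
eef_pos: [0.5135, -0.3374, 0.0546]
tcp_rot: [0.56, 0.828, 0.0, -0.0]
force: [1.0, 0.0, -2.7]
finger_gap: 0.064
clock: 35.35
eef_pos: [0.5137, -0.3374, 0.0539]
tcp_rot: [0.56, 0.828, -0.0, 0.0]
force: [-0.3, -0.1, -0.0]
finger_gap: 0.0642
clock: 35.65
eef_pos: [0.5137, -0.3374, 0.0538]
tcp_rot: [0.56, 0.828, -0.0, 0.0]
force: [-3.9, 1.7, 8.0]
finger_gap: 0.0641
```

```bash
python3 -m creep '[[0,0,0,0,0.22],[0,0,0,0,0.22],[0,0,0,0,0.1],[0,0,0,0,0],[0,0,0,0,0],[0,0,-0.015,0,0],[0,0,-0.035,0,0],[0,0,-0.045,0,0],[0,0,-0.045,0,0],[-0.04,0,0,0,0],[-0.04,0,0,0,0],[0,0,0,0,0],[0,0,0,0,0]]'
python3 look.py w19 module
python3 fitm.py .045 w19
python3 -m creep '[[0,0.04,0,0,0],[0,0.03,0,0,0],[0,0,0,0,0],[0,0,0,0,0]]'
python3 look.py w20 module; python3 fitm.py .045 w20
python3 - <<'E'
from ld import *
c=L("w19"); u,v=map(int,proj(c,(.5137,-.3363,.05))); print(u,v)
S=cams.get_image("scene")["image"]; D=cams.get_image("side")["image"]
w=cv2.resize(c["image"][max(v-75,0):v+75,max(u-100,0):u+100],(800,600))[:,:,::-1][:, :]
top=cv2.resize(w,(440,330)); z=cv2.resize(L("w20")["image"][:,:,::-1],(360,225)); z=np.vstack([z,np.zeros((105,360,3),np.uint8)])
bot=np.hstack([cv2.resize(S[90:360,130:530],(400,270)),cv2.resize(D[90:360,130:530],(400,270))])[:,:,::-1]
cv2.imwrite("pics/final.png",np.vstack([np.hstack([top,z]),bot]))
E
```

```text
clock: 36.95
eef_pos: [0.5432, -0.4121, 0.1931]
tcp_rot: [0.561, 0.828, 0.0, 0.0]
force: [-0.4, 1.0, -0.1]
finger_gap: 0.0879
37.0 [ 0.5434 -0.4108  0.193 ] toolx [-0.3729  0.9279  0.0007] force [0.489  1.0545 0.4141] gap 0.08783153418605144
module [([318.9, 102.8], 0.61)]
w19 term [22.5  6.1] [0, 0, 48, 11, 386] [ 0.2572 -0.3576]
w19 term [318.6  41.5] [287, 34, 62, 17, 880] [ 0.496  -0.2912]
w19 term [146.9  68.1] [137, 67, 20, 4, 61] [ 0.365  -0.3664]
w19 term [295.1  96.6] [288, 87, 15, 20, 235] [ 0.4933 -0.3406]
w19 term [317.9  96.8] [311, 87, 15, 20, 238] [ 0.5122 -0.3332]
w19 term [340.1  97.1] [333, 87, 15, 20, 227] [ 0.5307 -0.3261]
w19 term [393.1 101.6] [384, 98, 19, 8, 147] [ 0.5761 -0.3121]
w19 term [ 39.9 119.5] [7, 113, 65, 14, 610] [ 0.2853 -0.4451]
w19 term [319.1 153.6] [291, 147, 56, 14, 669] [ 0.5319 -0.3797]
w19 term [ 38.7 231.9] [34, 225, 11, 16, 101] [ 0.3017 -0.5557]
w19 term [ 48.5 231.7] [45, 224, 8, 18, 83] [ 0.3107 -0.5518]
w19 term [ 72.1 235. ] [53, 224, 55, 19, 438] [ 0.3332 -0.5466]
w19 term [250.3 328. ] [217, 306, 79, 45, 2412] [ 0.533  -0.5828]
w19 term [379.2 339.2] [372, 334, 24, 9, 71] [ 0.6689 -0.5438]
clock: 37.45
eef_pos: [0.6086, -0.3836, 0.1928]
tcp_rot: [0.559, 0.829, 0.0, -0.0]
force: [0.2, -0.4, 0.7]
finger_gap: 0.0881
37.5 [ 0.6076 -0.385   0.1927] toolx [-0.3735  0.9276  0.0002] force [-0.003  -0.3304  0.3301] gap 0.08758926759242727
module []
w20 term [232.1  44.6] [200, 36, 63, 17, 821] [ 0.4932 -0.293 ]
w20 term [215.4  99. ] [207, 90, 17, 19, 244] [ 0.4932 -0.3409]
w20 term [237.9  98.9] [230, 90, 17, 19, 242] [ 0.5118 -0.3333]
w20 term [260.5  99. ] [253, 90, 16, 19, 244] [ 0.5305 -0.3259]
w20 term [321.5 104.3] [312, 100, 20, 9, 106] [ 0.5826 -0.3096]
w20 term [239.4 155.7] [210, 149, 58, 14, 609] [ 0.529  -0.3809]
w20 term [ 17.4 237.5] [0, 229, 45, 18, 326] [ 0.3491 -0.5421]
w20 term [200.1 339.5] [187, 319, 23, 32, 384] [ 0.5528 -0.5887]
318 102
```

View pics/final.png

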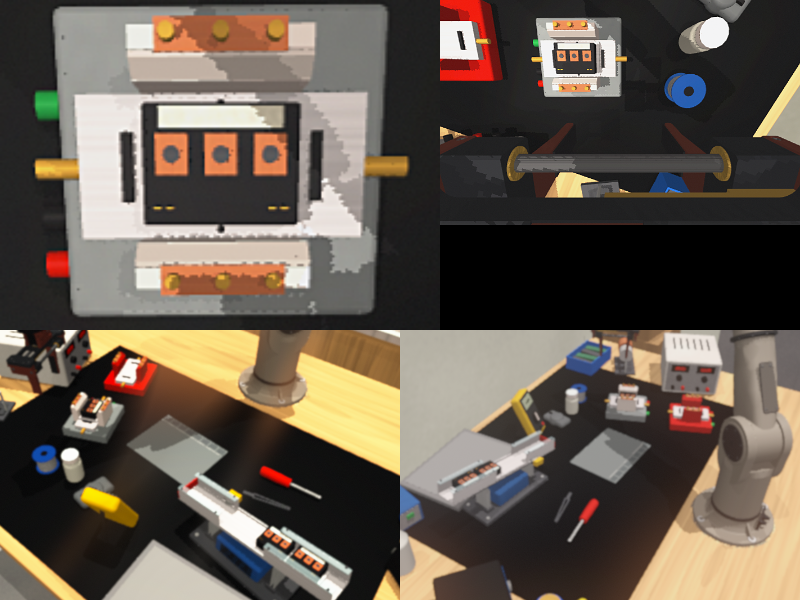

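The module lies between the cheeks and the end-stop bars, which show at (127,168) and (316,165) in the zoom. The other two modules are in the track and everything else is in place. One height/level check, then hand in.

Run:
```python
from ld import *
a,b=L("w19"),L("w20")
for u,v in(((295.1,96.6),(215.4,99)),((317.9,96.8),(237.9,98.9)),((340.1,97.1),(260.5,99))): print(tri([(a,u),(b,v)])[0])
job.close_job()
```

```text
[ 0.49340346 -0.34075707  0.07561789]
[ 0.51221697 -0.33328609  0.07644688]
[ 0.53058265 -0.32598329  0.07494186]
the job is handed in; nothing more can be done
```

The module is seated in the grey test dock and the job is handed in, at about 37.5 s of the 70 s allowed.

I pushed the module up the slot with shut fingers until it lay free in the window. I lifted it out by its sides, set it flat on the mat and let go. I then took it by its two short ends and lowered it between the white cheeks.

**Last checks**
- **Contact:** the plate was felt at a tip height of 0.0538 m, as expected for a fully seated module. The final contact force was about 8 N.
- **Level:** the three terminals measured 75.6, 76.4 and 74.9 mm above the bench. Fully seated they should be at 76, so the module is down and level.
- **Fit:** the last picture shows the module between both end stops and both cheeks. The other two modules are in the track, the rest of the bench looks unmoved, and the gripper is clear.

**Disagreements**
- The network's point estimates for the feeder were off by several mm (up to about 20 mm in height). I corrected them from the slot, stop and wall edges.
- I had no picture of the module lying on the mat. I judged it flat from the contact forces and terminal heights (34.6 and 34.0 mm against an expected 35).

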